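# Find the rocking corner of the microscope stand plate and seat its shim

### The arm

A 6-joint arm with a two-finger parallel gripper is mounted at the origin on the work surface. World frame = base frame: x ahead of the robot, y to its left, z up, the work surface at z = 0. Lengths are in m, angles in rad, forces in N, time in s.
With the tool pointing down it reaches from about 0.375 to 0.9 m from the base axis. Payload 3.1 kg.
Tool frame: the origin (TCP) lies midway between the tips of the shut fingers; the grasp point (between the pads) lies 19 mm behind it (env.grasp_offset is the distance from the TCP to the grasp point, in m); z points along the fingers, x is the direction in which the jaws open and shut, and the axes are right-handed (so a half turn about z gives the same grasp; the last joint's range is limited). The gripper opens to 85 mm and grips with 20 to 120 N. Pads are 22 mm wide; open, the fingers measure 114 mm over their backs; the gripper's body (76 mm by 85 mm) begins 54 mm behind the grasp point. The pads swing forward as they close: fully open they stand 13 mm farther back than shut.
Start: joints at [-1.329, 0.527, 1.433, -0, 1.181, -0.178], TCP at [0.255, -0.571, 0.231] pointing down, gripper open.
Joint ranges: [-3.08, 3.08], [-0.75, 2.2], [0.22, 2.44], [-1.43, 4.57], [0, 2.65], [-2.85, 2.85]. Speed limits (rad/s): [2.79, 2.79, 3.14, 3.14, 3.14, 3.14].

### API

Orientations are given as a unit quaternion [x, y, z, w].
In Python, from cell import monitor, eyes, job, env gives the robot as it stands.
- The arm moves only by the shell command python3 -m jog 'ROWS' [FORCE]. ROWS is a JSON object of lists of equal length, an entry for each row: "dp": the shift along the world's x, y, z in mm, a list of three; "rot": the turn, a rotation vector about the world's x, y, z in degrees, a list of three; "fingers": the opening, from -1 (shut) to 1 (fully open), so that 0 is half open. In form: {"dp": [[dx, dy, dz], ...], "rot": [[rx, ry, rz], ...], "fingers": [fingers, ...]}. A call has 1 to 10 rows; each row is the pose to reach, as a shift and turn from the pose commanded when the call began; what a row does not reach only later rows make up. A row lasts 1/12 s, in which the tool goes at most 41.7 mm and 7.16 degrees, less where a joint would pass 70% of its speed; a pose out of reach is approached as far as the arm can. A call with a gripper value outside its range is refused whole. The fingers move at their own pace and stop on an object; FORCE is the grip in N (left out, the last holds). Time passes only in rows, so rows that repeat a pose let the fingers close. It gives the time, the measured TCP pose, the force and the opening at its end, in the units of the state.
- monitor.sense(): the state, without advancing time (a new reading comes with each control period).
- eyes.read_camera(name): name is "side" or "top"; returns the picture (480x640x3 uint8, blue, green, red); there is no depth.
- eyes.camera_model(name): a dict with "fovy" (degrees; the focal length in pixels is half the picture's height over the tangent of half this angle, whatever the lens; pixels are square), "cx", "cy" (the principal point, pixels), "dist" ([k1, k2, p1, p2, k3] as OpenCV has them; the pictures are not rectified), "origin" and "rotation" of the camera in the world. Camera axes: x right, y up, looking along -z (the intrinsics and any distortion apply to the point x, -y, -z); pixel columns grow to the right and rows downward; lengths in m; the calibration is good to about 2 mm. A picture is of the moment at which its call begins. camera_model takes no time and is no camera call.
- job.close_job(): hands the job in, once; it reports no verdict.
The state is a dict: "t": time; "joint_positions": joint angles; "qd": joint speeds; "tau": joint torques, N m; "position": TCP position; "tool_rot": TCP orientation; "wrist_force": force on the tool from outside, world axes, zero at the start; "wrist_torque": the same for the moment, N m; "finger_gap": finger opening in m.
Only numpy, scipy, OpenCV 4.12 (cv2) and the standard library are available. Lean on these libraries where they do the work, as an engineer would, in place of code of your own. Each camera call takes 0.05 s, during which the arm holds its last target. There are 200 camera calls.

### The job

The white microscope stand plate rocks on one of its four corners. Press down with the fingertips on the bare plate at its corners, beside the orange shims, until you find the one that gives, then press that corner's orange shim down flush with the plate. Leave the other three shims standing, do not lift or shove the plate, and do not disturb the things around it.

Things in the scene. Friction and masses are not known exactly. Their poses are not given: they have to be found in the camera images.
- plate: white square microscope stand plate, 210 x 210 x 12 mm, 1.3 kg, loose but lying level on four feet that look alike, on a dark 236 mm base; origin at the centre of its underside, 32 mm above the table, top face at 44 mm; z up. A round black stage disc (72 mm across, 4 mm high) is fixed at its middle. Three feet are hard, one is sprung: any of the four, not to be seen.
- corner_near_left (a point): point on the plate's bare top face near its near left corner (-x, +y of the plate; near means towards the robot), 90 mm from the plate's centre along both plate axes, 34 mm outward along the diagonal from that corner's shim. Press here to test: over a hard foot it moves less than 1 mm; over the sprung foot about 8 N sinks it about 5 mm to a stop, and it comes back
- corner_near_right (a point): point on the plate's bare top face near its near right corner (-x, -y), 90 mm from the plate's centre along both plate axes, 34 mm outward along the diagonal from that corner's shim. Press here to test: over a hard foot it moves less than 1 mm; over the sprung foot about 8 N sinks it about 5 mm to a stop, and it comes back
- corner_far_left (a point): point on the plate's bare top face near its far left corner (+x, +y), 90 mm from the plate's centre along both plate axes, 34 mm outward along the diagonal from that corner's shim. Press here to test: over a hard foot it moves less than 1 mm; over the sprung foot about 8 N sinks it about 5 mm to a stop, and it comes back
- corner_far_right (a point): point on the plate's bare top face near its far right corner (+x, -y), 90 mm from the plate's centre along both plate axes, 34 mm outward along the diagonal from that corner's shim. Press here to test: over a hard foot it moves less than 1 mm; over the sprung foot about 8 N sinks it about 5 mm to a stop, and it comes back
- shim_near_left_top (a point): centre of the top of the round orange shim plug (16 mm diameter) in the near left corner (-x, +y of the plate; near means towards the robot), 66 mm from the plate's centre along both axes; it stands 7 mm proud of the plate's top (51 mm above the table) when not pressed
- shim_near_left (a joint): how far that shim plug is pressed down, m: 0 = standing 7 mm proud, 0.007 = flush with the plate's top. It slides with about 5 N of friction and stays where it is left. Over a hard foot it is blocked after about 2.5 mm; only over the sprung foot does it go flush, and the corner then gives only about 2 mm
- shim_near_right_top (a point): centre of the top of the round orange shim plug (16 mm diameter) in the near right corner (-x, -y), 66 mm from the plate's centre along both axes; it stands 7 mm proud of the plate's top (51 mm above the table) when not pressed
- shim_near_right (a joint): how far that shim plug is pressed down, m: 0 = standing 7 mm proud, 0.007 = flush with the plate's top. It slides with about 5 N of friction and stays where it is left. Over a hard foot it is blocked after about 2.5 mm; only over the sprung foot does it go flush, and the corner then gives only about 2 mm
- shim_far_left_top (a point): centre of the top of the round orange shim plug (16 mm diameter) in the far left corner (+x, +y), 66 mm from the plate's centre along both axes; it stands 7 mm proud of the plate's top (51 mm above the table) when not pressed
- shim_far_left (a joint): how far that shim plug is pressed down, m: 0 = standing 7 mm proud, 0.007 = flush with the plate's top. It slides with about 5 N of friction and stays where it is left. Over a hard foot it is blocked after about 2.5 mm; only over the sprung foot does it go flush, and the corner then gives only about 2 mm
- shim_far_right_top (a point): centre of the top of the round orange shim plug (16 mm diameter) in the far right corner (+x, -y), 66 mm from the plate's centre along both axes; it stands 7 mm proud of the plate's top (51 mm above the table) when not pressed
- shim_far_right (a joint): how far that shim plug is pressed down, m: 0 = standing 7 mm proud, 0.007 = flush with the plate's top. It slides with about 5 N of friction and stays where it is left. Over a hard foot it is blocked after about 2.5 mm; only over the sprung foot does it go flush, and the corner then gives only about 2 mm
- vial: small capped glass vial, 26 mm diameter, 50 mm tall; bystander, to be left alone
- slide_box: blue plastic slide box 80 x 30 x 35 mm; bystander, to be left alone
- objective: brass microscope objective, 34 mm diameter, 45 mm tall, upright; bystander, to be left alone
- driver: screwdriver, about 150 mm, lying down; bystander, to be left alone
- dish: clear closed culture dish, 60 mm diameter, 14 mm tall; bystander, to be left alone
- spacer: aluminium spacer ring, 36 mm diameter, 12 mm tall; bystander, to be left alone
- foam_pad: yellow pad 50 x 40 x 18 mm; bystander, to be left alone

How it is judged:
By the outcome, as a careful person would: the job done as asked, in the order asked, and still so for the second after the job is handed in, with the robot touching nothing.
It also fails if it takes over 48 s, if anything falls off the work surface, if the arm or the gripper's body presses on something with over 40 N, if the wrist force passes 120 N, or if a joint passes its speed limit or range.

## Working session

There is one attempt and no reset: what is moved stays moved. The work goes in short steps, Python scripts to look and compute and a shell command to move; the robot and the scene stay as the last step left them, time stands still between calls to the robot, and variables do not carry over. Pictures are saved under pics/ and viewed, about 8 in all and at most 12, crops included, and the job is handed in when it is done.

```bash
mkdir -p pics; python3 - <<'E'
from cell import monitor, eyes, job, env
import cv2
for n in("top","side"):
    cv2.imwrite(f"pics/{n}0.png",eyes.read_camera(n)); print(eyes.camera_model(n))
s=monitor.sense(); print(s)
E
```

```text
{'fovy': 55.145587621764804, 'cx': 324.6661746615182, 'cy': 237.46670002369274, 'dist': array([-0.11806429,  0.        ,  0.        ,  0.        ,  0.        ]), 'origin': array([0.45177237, 0.02714497, 0.86121592]), 'rotation': array([ 0.04471029, -0.04288401, -0.70547397,  0.70602297])}
{'fovy': 55.30123618497882, 'cx': 320.23136211182447, 'cy': 238.81817891294983, 'dist': array([0.01933605, 0.        , 0.        , 0.        , 0.        ]), 'origin': array([0.25361699, 0.41541144, 0.6356531 ]), 'rotation': array([-0.12116099,  0.32429344,  0.87682814, -0.3336558 ])}
{'t': 0.1, 'joint_positions': array([-1.32950408e+00,  5.28370385e-01,  1.43378465e+00, -2.07113225e-05,
        1.18143097e+00, -1.78514731e-01]), 'qd': array([-8.75167173e-05, -2.09002602e-03, -3.98730756e-03, -1.64236083e-04,
        1.68539011e-03,  1.45369889e-03]), 'tau': array([ 1.65540951e-04, -4.43303311e+01, -1.78586644e+01, -2.67777577e-04,
        3.88905595e-03,  2.74486302e-05]), 'position': array([ 0.25459352, -0.57007438,  0.23042989]), 'tool_rot': array([ 8.38924907e-01, -5.44246274e-01, -7.33081234e-04, -6.75309028e-04]), 'wrist_force': array([-0.67102544, -0.23040216, -0.40427344]), 'wrist_torque': array([-0.04321193, -0.00786064,  0.02075457]), 'finger_gap': 0.08559165141410911}
```

View pics/top0.png

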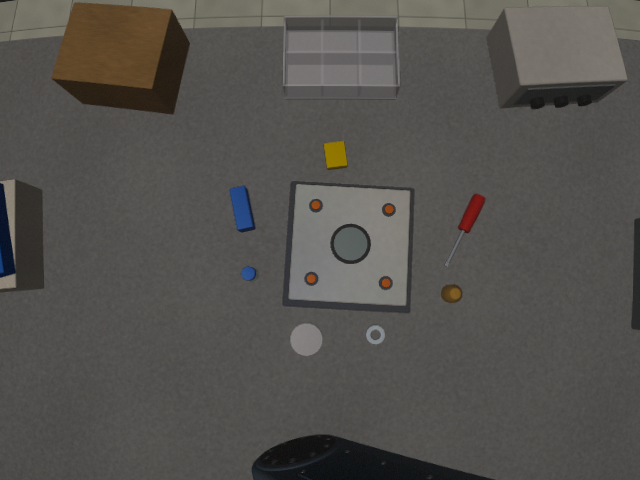

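View pics/side0.png

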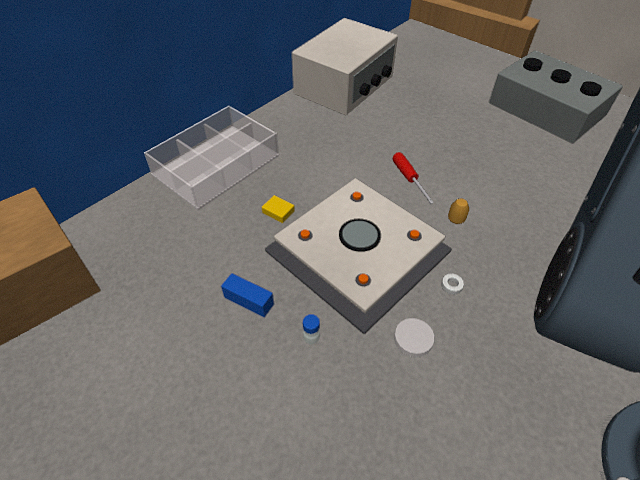

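```bash
cat >h.py <<'E'
from cell import monitor, eyes, job, env
import cv2, numpy as np
from scipy.spatial.transform import Rotation as R
def ray(n,px):
    m=eyes.camera_model(n); f=240/np.tan(np.radians(m["fovy"]/2))
    K=np.array([[f,0,m["cx"]],[0,f,m["cy"]],[0,0,1]])
    u=cv2.undistortPoints(np.array([[px]],float),K,m["dist"])[0,0]
    return m["origin"], R.from_quat(m["rotation"]).apply([u[0],-u[1],-1])
def at(n,px,z):
    o,d=ray(n,px); return o+d*(z-o[2])/d[2]
E
python3 - <<'E'
from h import *
G={}
for n in("top","side"):
    im=cv2.imread(f"pics/{n}0.png").astype(int); b,g,r=im[...,0],im[...,1],im[...,2]
    m=((r>150)&(g<130)&(g>50)&(b<80)).astype(np.uint8)
    k,l,s,c=cv2.connectedComponentsWithStats(m)
    for i in range(1,k):
        if s[i,4]>20: print(n,c[i].round(1),s[i,4],at(n,c[i],.0505).round(4))
print(R.from_quat(monitor.sense()["tool_rot"]).as_matrix().round(3))
E
```

```text
side [446.6   1.6] 63 [ 0.9207 -0.9083  0.0505]
side [461.6   7.8] 40 [ 0.8652 -0.9002  0.0505]
side [478.3  11.7] 92 [ 0.8158 -0.9096  0.0505]
side [523.5  21.3] 145 [ 0.6908 -0.9381  0.0505]
side [ 21.6 211.2] 1287 [1.0155 0.3406 0.0505]
side [356.4 194.6] 40 [ 0.6049 -0.0838  0.0505]
side [304.6 232.9] 49 [0.6122 0.0478 0.0505]
side [414.4 233. ] 46 [ 0.473  -0.0762  0.0505]
side [ 13.  256.6] 496 [0.927  0.3971 0.0505]
side [ 55.2 247.8] 128 [0.8945 0.3436 0.0505]
side [363.  277.6] 60 [0.4806 0.0551 0.0505]
[[ 0.408 -0.913 -0.   ]
 [-0.913 -0.408  0.002]
 [-0.002 -0.    -1.   ]]
```

```bash
python3 - <<'E'
from h import *
im=cv2.imread("pics/top0.png"); h=cv2.cvtColor(im,cv2.COLOR_BGR2HSV)
m=((h[...,0]<14)&(h[...,1]>170)&(h[...,2]>110)).astype(np.uint8)
k,l,s,c=cv2.connectedComponentsWithStats(m)
P=[]
for i in range(1,k):
    if s[i,4]>20 and 300<c[i][0]<400 and 195<c[i][1]<295: P.append(at("top",c[i],.0505)); print(c[i].round(1),s[i,4],P[-1].round(4))
S=np.array([[.6122,.0478],[.6049,-.0838],[.4806,.0551],[.473,-.0762]])
print("side",S.mean(0)); T=np.array(P)[:,:2]
print("top",T.mean(0))
F=(S+T)/2; c=F.mean(0); ex=F[0]+F[1]-F[2]-F[3]; a=np.arctan2(ex[1],ex[0]); print(c,np.degrees(a),np.linalg.norm(ex)/4)
Rm=np.array([[np.cos(a),-np.sin(a)],[np.sin(a),np.cos(a)]])
p=monitor.sense()["position"]
for n,x,y in(("FL",1,1),("FR",1,-1),("NL",-1,1),("NR",-1,-1)):
    for d in(.09,.066):
        q=c+Rm@[x*d,y*d]; print(n,d,q.round(4),"dp mm",((q-p[:2])*1000).round(1), np.hypot(*q).round(3))
E
```

```text
[315.3 204.6] 53 [0.6121 0.0461 0.0505]
[388.7 208.8] 53 [ 0.6048 -0.0857  0.0505]
[310.6 278.2] 54 [0.4804 0.0539 0.0505]
[385.6 282.6] 54 [ 0.4727 -0.0781  0.0505]
side [ 0.542675 -0.014275]
top [ 0.54253418 -0.01593921]
[ 0.54260459 -0.01510711] -3.2797071238737967 0.06601837742867889
FL 0.09 [0.6376 0.0696] dp mm [383.  639.7] 0.641
FL 0.066 [0.6123 0.047 ] dp mm [357.7 617.1] 0.614
FR 0.09 [ 0.6273 -0.1101] dp mm [372.7 460. ] 0.637
FR 0.066 [ 0.6047 -0.0848] dp mm [350.1 485.3] 0.611
NL 0.09 [0.4579 0.0799] dp mm [203.3 650. ] 0.465
NL 0.066 [0.4805 0.0546] dp mm [225.9 624.6] 0.484
NR 0.09 [ 0.4476 -0.0998] dp mm [193.  470.3] 0.459
NR 0.066 [ 0.4729 -0.0772] dp mm [218.3 492.9] 0.479
```

```bash
python3 -m jog '{"dp":[[20,40,0],[40,80,0],[55,115,0],[70,155,0],[85,195,0],[100,235,0],[115,275,0],[130,310,0],[145,345,0],[160,380,-20]],"rot":[[0,0,-3],[0,0,-6],[0,0,-9],[0,0,-12],[0,0,-15],[0,0,-18],[0,0,-21],[0,0,-24],[0,0,-27],[0,0,-27]],"fingers":[-1,-1,-1,-1,-1,-1,-1,-1,-1,-1]}' 20; python3 -m jog '{"dp":[[16,30,-25],[33,60,-50],[33,90,-85],[33,90,-120],[33,90,-130],[33,90,-140],[33,90,-140],[33,90,-140],[33,90,-140],[33,90,-140]],"rot":[[0,0,0],[0,0,0],[0,0,0],[0,0,0],[0,0,0],[0,0,0],[0,0,0],[0,0,0],[0,0,0],[0,0,0]],"fingers":[-1,-1,-1,-1,-1,-1,-1,-1,-1,-1]}'; python3 -c "
from h import *
print(R.from_quat(monitor.sense()['tool_rot']).as_matrix().round(3))"
```

```text
t: 0.93
position: [0.4165, -0.1909, 0.2142]
tool_rot: [-0.688, 0.726, -0.004, 0.001]
wrist_force: [0.6, -0.1, -0.3]
finger_gap: -0.0001
t: 1.77
position: [0.4479, -0.1023, 0.0728]
tool_rot: [-0.689, 0.725, -0.001, 0.0]
wrist_force: [0.3, 0.2, 0.1]
finger_gap: -0.0001
[[-0.052 -0.999  0.002]
 [-0.999  0.052 -0.001]
 [ 0.001 -0.002 -1.   ]]
```

```bash
python3 -m jog '{"dp":[[0,2,-10],[0,2,-20],[0,2,-25],[0,2,-27],[0,2,-28],[0,2,-29],[0,2,-29]],"rot":[[0,0,0],[0,0,0],[0,0,0],[0,0,0],[0,0,0],[0,0,0],[0,0,0]],"fingers":[-1,-1,-1,-1,-1,-1,-1]}'; python3 -m jog '{"dp":[[0,0,-0.5],[0,0,-1],[0,0,-1],[0,0,-1]],"rot":[[0,0,0],[0,0,0],[0,0,0],[0,0,0]],"fingers":[-1,-1,-1,-1]}'
```

```text
t: 2.35
position: [0.4475, -0.1, 0.0434]
tool_rot: [-0.689, 0.725, -0.0, 0.0]
wrist_force: [-0.7, -0.6, 2.5]
finger_gap: -0.0001
t: 2.68
position: [0.4474, -0.1, 0.0422]
tool_rot: [-0.689, 0.725, -0.0, -0.0]
wrist_force: [-1.5, -2.0, 5.1]
finger_gap: 0.0
```

```bash
for i in 1 2; do python3 -m jog '{"dp":[[0,0,-0.5],[0,0,-1],[0,0,-1],[0,0,-1]],"rot":[[0,0,0],[0,0,0],[0,0,0],[0,0,0]],"fingers":[-1,-1,-1,-1]}'; done
```

```text
t: 3.02
position: [0.4473, -0.1001, 0.0411]
tool_rot: [-0.689, 0.725, -0.0, -0.0]
wrist_force: [-2.7, -2.9, 5.4]
finger_gap: -0.0005
t: 3.35
position: [0.4473, -0.1001, 0.0401]
tool_rot: [-0.689, 0.725, -0.0, -0.0]
wrist_force: [-2.9, -1.5, 6.0]
finger_gap: -0.0002
```

```bash
python3 -m jog '{"dp":[[0,0,3],[0,0,10],[0,0,25],[12,12,25],[25.5,23,25],[25.5,23,20],[25.5,23,15],[25.5,23,13],[25.5,23,12],[25.5,23,12]],"rot":[[0,0,0],[0,0,0],[0,0,0],[0,0,0],[0,0,0],[0,0,0],[0,0,0],[0,0,0],[0,0,0],[0,0,0]],"fingers":[-1,-1,-1,-1,-1,-1,-1,-1,-1,-1]}'; for i in 1 2 3; do python3 -m jog '{"dp":[[0,0,-0.5],[0,0,-1],[0,0,-1.5],[0,0,-2],[0,0,-2]],"rot":[[0,0,0],[0,0,0],[0,0,0],[0,0,0],[0,0,0]],"fingers":[-1,-1,-1,-1,-1]}'; done
```

```text
t: 4.18
position: [0.4716, -0.0768, 0.0513]
tool_rot: [-0.688, 0.725, 0.001, -0.0]
wrist_force: [-0.7, -0.2, -0.2]
finger_gap: -0.0002
t: 4.6
position: [0.4723, -0.077, 0.0502]
tool_rot: [-0.689, 0.725, 0.0, -0.0]
wrist_force: [-2.9, -2.6, 4.7]
finger_gap: 0.0002
t: 5.02
position: [0.4727, -0.0768, 0.0479]
tool_rot: [-0.689, 0.725, 0.0, -0.0]
wrist_force: [-2.0, -1.6, 5.4]
finger_gap: -0.0003
t: 5.43
position: [0.4727, -0.0767, 0.0458]
tool_rot: [-0.689, 0.725, 0.0, -0.0]
wrist_force: [-2.8, -1.6, 5.1]
finger_gap: -0.0
```

```bash
for i in 1 2 3; do python3 -m jog '{"dp":[[0,0,-0.5],[0,0,-1],[0,0,-1.5],[0,0,-2],[0,0,-2]],"rot":[[0,0,0],[0,0,0],[0,0,0],[0,0,0],[0,0,0]],"fingers":[-1,-1,-1,-1,-1]}'; done
```

```text
t: 5.85
position: [0.4728, -0.0767, 0.0438]
tool_rot: [-0.689, 0.725, 0.0, -0.0]
wrist_force: [-2.8, -1.0, 4.7]
finger_gap: 0.0
t: 6.27
position: [0.4727, -0.0768, 0.043]
tool_rot: [-0.689, 0.725, -0.0, 0.0]
wrist_force: [-4.3, -0.4, 14.4]
finger_gap: 0.0002
t: 6.68
position: [0.4728, -0.0768, 0.0429]
tool_rot: [-0.689, 0.725, -0.001, 0.0]
wrist_force: [-6.9, -0.8, 33.0]
finger_gap: -0.0002
```

```bash
python3 -m jog '{"dp":[[0,0,3],[0,0,5],[0,0,15],[0,0,40],[0,-30,60],[-10,-70,80],[-20,-110,80],[-30,-150,80],[-40,-190,80],[-50,-230,80]],"rot":[[0,0,0],[0,0,0],[0,0,0],[0,0,0],[0,0,0],[0,0,0],[0,0,0],[0,0,0],[0,0,0],[0,0,0]],"fingers":[-1,-1,-1,-1,-1,-1,-1,-1,-1,-1]}'; python3 - <<'E'
from h import *
t=eyes.read_camera("top"); s=eyes.read_camera("side")
a=cv2.resize(t[170:350,220:500],None,fx=2.8,fy=2.8)[:300*2]; b=cv2.resize(s[170:350,260:460],None,fx=4,fy=4,interpolation=cv2.INTER_CUBIC)[:600,:800]
cv2.imwrite("pics/t1.png",a); cv2.imwrite("pics/s1.png",b[:600])
for n,i in(("top",t),("side",s)):
    h=cv2.cvtColor(i,cv2.COLOR_BGR2HSV); m=((h[...,0]<14)&(h[...,1]>170)&(h[...,2]>110)).astype(np.uint8)
    k,l,st,c=cv2.connectedComponentsWithStats(m)
    for j in range(1,k):
        if 20<st[j,4]<100 and 300<c[j][0]<420 and 180<c[j][1]<300: print(n,c[j].round(1),st[j,4],at(n,c[j],.0505).round(4))
E
```

```text
t: 7.52
position: [0.4232, -0.3068, 0.1203]
tool_rot: [-0.689, 0.725, -0.001, 0.0]
wrist_force: [1.1, 0.5, 0.3]
finger_gap: 0.0002
top [315.3 204.6] 53 [0.6121 0.0461 0.0505]
top [388.7 208.7] 54 [ 0.6049 -0.0857  0.0505]
top [310.6 278.2] 54 [0.4804 0.0539 0.0505]
side [356.4 195.4] 48 [ 0.6037 -0.0823  0.0505]
side [304.5 233.5] 56 [0.6114 0.0488 0.0505]
side [362.8 278.3] 76 [0.4801 0.0565 0.0505]
```

View pics/s1.png

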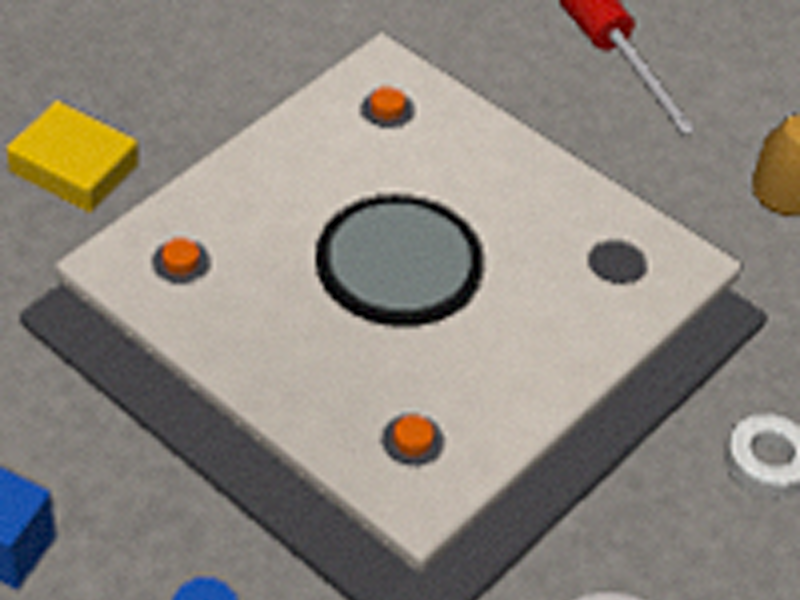

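View pics/t1.png

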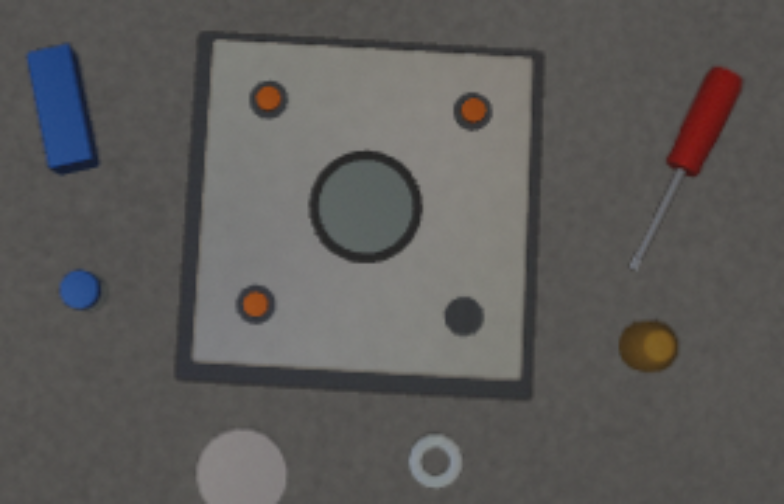

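The near-right shim has dropped level with its dark collar. The other three still stand, and nothing has moved in either view. The arm is clear, so I'm handing in.

```bash
python3 -c "
from cell import job
print(job.close_job())"
```

```text
the job is handed in; nothing more can be done
None
```

The sprung corner was the near-right one, and its orange shim is now pressed down flush. I handed the job in at about 7.6 s with the arm clear of everything.

- **Finding the corner:** I tested near right first. It sank from about 44 mm to 40.1 mm under about 6 N, far more than a hard foot allows. I did not press on to its 5 mm stop or test the other three corners.
- **Pressing the shim:** It slid at about 5 N from 51 mm to about 43 mm. It then stopped firmly, with the force rising to 33 N, well past the 2.5 mm where a shim over a hard foot is blocked.
- **Last checks:** In the final pictures the near-right shim no longer shows above its collar. The other three stand at the same image positions as before in the top view, to within 0.1 px. In the side view they differ by up to 0.8 px, but I had changed the colour threshold there. Judged by eye, the plate and the items around it look unmoved.
- **Not checked:** I did not press the corner again to confirm that it now gives only about 2 mm.

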